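Stroke the microscope lamp up to full brightness

ROBOT

A 7-joint arm with a two-finger parallel gripper is mounted at the origin on the work surface. World frame = base frame: x ahead of the robot, y to its left, z up, the work surface at z = 0. Lengths are in m, angles in degrees, forces in N, time in s.
With the tool pointing down it reaches from about 0.425 to 1.025 m from the base axis. Payload 3.6 kg.
Tool frame: the origin (TCP) lies between the finger pads; the fingertips stand 19 mm ahead of it and the grasp point (between the pads) is the TCP; x points along the fingers, z is the direction in which the jaws open and shut, and the axes are right-handed (so a half turn about x gives the same grasp; the last joint's range is limited). The gripper opens to 85 mm and grips with 20 to 120 N. Pads are 22 mm wide; open, the fingers measure 114 mm over their backs; the gripper's body (76 mm by 85 mm) begins 54 mm behind the grasp point. The pads swing forward as they close: fully open they stand 13 mm farther back than shut.
Start: joints at [59.444, 33.873, 2.773, 92.16, -1.908, 54.013, -1.931], TCP at [0.309, -0.656, 0.25] pointing down, gripper open.
Joint ranges: [-153.93, 153.93], [-27.13, 128.08], [-72.61, 78.16], [10.71, 143.7], [-87.88, 267.88], [4.46, 118.87], [-176.78, 176.78]. Speed limits (degrees/s): [147.25, 147.25, 180, 180, 180, 180, 180].

INTERFACE

Orientations are given as [roll, pitch, yaw] about the fixed x, y, z axes, in that order (R = Rz(yaw) Ry(pitch) Rx(roll)).
In Python, from cell import state, vision, job gives the robot as it stands.
- The arm moves only by the shell command python3 -m jog 'ROWS' [OPENING] [FORCE]. ROWS is JSON, a list of rows, each an object of numbers: "dx", "dy", "dz": the shift along the tool's x, y, z in mm; "wx", "wy", "wz": the turn, a rotation vector about the tool's x, y, z in rad. A call has 1 to 20 rows; each row is the pose to reach, as a shift and turn from the pose commanded when the call began, along the tool's axes at that moment; what a row does not reach only later rows make up. A row lasts 1/12 s, in which the tool goes at most 41.7 mm and 7.16 degrees, less where a joint would pass 70% of its speed; a pose out of reach is approached as far as the arm can. A call with a gripper value outside its range is refused whole. OPENING is the opening, from -1 (shut) to 1 (fully open), set as the call begins (- or left out, the last holds). The fingers move at their own pace and stop on an object; FORCE is the grip in N (left out, the last holds). Time passes only in rows, so rows that repeat a pose let the fingers close. It gives the time, the measured TCP pose, the force and the opening at its end, in the units of the state.
- state(): the state, without advancing time (a new reading comes with each control period).
- vision.capture(name): name is "scene" or "top" or "wrist"; returns a dict with "frame" (384x512x3 uint8, red, green, blue), "z_map" (384x512 float32, m along the optical axis (not along the pixel's ray), 0 where there is no reading), "vertical_fov" (degrees; the focal length in pixels is half the picture's height over the tangent of half this angle, whatever the lens; pixels are square), "cx", "cy" (the principal point, pixels), "rvec" (rotation vector, rad) and "tvec" (3), from world to camera coordinates, as OpenCV has them. Camera axes: x right, y down, z forward; pixel columns grow to the right and rows downward; lengths in m; the calibration is good to about 2 mm. A picture is of the moment at which its call begins.
- job.sign_off(): hands the job in, once; it reports no verdict.
The state is a dict: "time": time; "qpos": joint angles; "qd": joint speeds; "tau": joint torques, N m; "tool_pos": TCP position; "ee_rot": TCP orientation; "force": force on the tool from outside, world axes, zero at the start; "moment": the same for the moment, N m; "opening": opening from 0.0 (shut) to 1.0 (fully open).
Only numpy, scipy, OpenCV 4.12 (cv2) and the standard library are available. Lean on these libraries where they do the work, as an engineer would, in place of code of your own. Each camera call takes 0.05 s, during which the arm holds its last target. There are 200 camera calls.

TASK

Turn the microscope lamp up with the round controller's arc-shaped touch strip: with closed fingertips press lightly on the strip at its smallest dot and stroke along the whole arc, keeping it lightly pressed over the dots and the stretches between them, to the big orange dot. Finish while holding that light touch on the orange dot. Be gentle: pick nothing up, and leave the controller, and the objective, bottle, slide box and filter cube around the work, where they stand.

Things in the scene. Friction and masses are not known exactly. Their poses are not given: they have to be found in the camera images.
- controller: Loose round lamp controller: white disc, 230 mm across, 30 mm high, about 1.6 kg, standing by friction alone. Origin: centre of its underside; z up. On it lies a black arc-shaped touch strip, 90 mm radius about the disc's centre, 26 mm wide, spanning 160 degrees, symmetric about body +x, open to body -x. Five dots 33 degrees apart grow from its +y end (dim) to its -y end (bright, orange).
- strip (a joint): How far the whole touch strip is pressed down, m: 0 untouched, 0.008 at its stop. Its flat top stands 42 mm above the table, 12 mm above the white disc. It floats on soft springs as one piece: gives from about 0.4 N, then 0.7 N per mm, about 6 N at the stop, and rises when let go. It registers touch from 0.4 mm down. Over 15 N is too hard.
- dot0 (a point): on the top face of the touch strip, on its centre line, 42 mm above the table when not pressed; the first and smallest dot, green, 7 mm across: the dim end, where the stroke starts (14 degrees, 22 mm, before the strip's end).
- gap0 (a point): on the top face of the touch strip, on its centre line, 42 mm above the table when not pressed; unmarked point of the arc halfway between dot0 and dot1.
- dot1 (a point): on the top face of the touch strip, on its centre line, 42 mm above the table when not pressed; the second dot, green, 9 mm across.
- gap1 (a point): on the top face of the touch strip, on its centre line, 42 mm above the table when not pressed; unmarked point of the arc halfway between dot1 and dot2.
- dot2 (a point): on the top face of the touch strip, on its centre line, 42 mm above the table when not pressed; the third dot, green, 11 mm across, at the middle of the arc.
- gap2 (a point): on the top face of the touch strip, on its centre line, 42 mm above the table when not pressed; unmarked point of the arc halfway between dot2 and dot3.
- dot3 (a point): on the top face of the touch strip, on its centre line, 42 mm above the table when not pressed; the fourth dot, green, 14 mm across.
- gap3 (a point): on the top face of the touch strip, on its centre line, 42 mm above the table when not pressed; unmarked point of the arc halfway between dot3 and dot4.
- dot4 (a point): on the top face of the touch strip, on its centre line, 42 mm above the table when not pressed; the fifth and biggest dot, orange, 19 mm across: the bright end, where the stroke stops and the touch is held.
- objective: Bystander: loose steel microscope objective, 30 mm in diameter and 43 mm tall, standing on the controller's centre inside the arc (its foot 30 mm above the table, its top at 73 mm). Origin: centre of its foot. To be left alone.
- oil_bottle: Bystander: loose small amber dropper bottle with black cap, 30 mm in diameter, 62 mm tall, standing on the table near the controller. Origin: centre of its foot. To be left alone.
- slide_box: Bystander: loose slide box, blue with white lid, 61 x 86 x 34 mm, on the table near the controller. Origin: centre of its underside. To be left alone.
- filter_cube: Bystander: loose black filter cube with coloured round windows, 34 mm wide, on the table near the controller. Origin: centre of its underside. To be left alone.
Things that resemble listed ones, but are neither listed nor needed, are in the scene too. Several things have the shape of the controller; the one meant has the colours described above.

How it is judged:
By the outcome, as a careful person would: the job done as asked, in the order asked, and still so for the second after the job is handed in, while the arm keeps its last pose, push and grip.
It also fails if it takes over 48 s, if anything falls off the work surface, if the arm or the gripper's body presses on something with over 40 N, if the wrist force passes 120 N, or if a joint passes its speed limit or range.

## Working session

There is one attempt and no reset: what is moved stays moved. The work goes in short steps, Python scripts to look and compute and a shell command to move; the robot and the scene stay as the last step left them, time stands still between calls to the robot, and variables do not carry over. Pictures are saved under pics/ and viewed, about 8 in all and at most 12, crops included, and the job is handed in when it is done.

```bash
ls; mkdir -p pics; cat > h.py <<'E'
import numpy as np, cv2
from cell import state, vision, job
def cap(n):
    d=vision.capture(n); h=d["frame"].shape[0]
    d["f"]=h/2/np.tan(np.radians(d["vertical_fov"])/2); d["R"]=cv2.Rodrigues(np.array(d["rvec"],float))[0]; d["t"]=np.array(d["tvec"],float).ravel(); return d
def world(d):
    z=d["z_map"]; v,u=np.indices(z.shape)
    P=np.stack([(u-d["cx"])/d["f"]*z,(v-d["cy"])/d["f"]*z,z],-1)
    return (P-d["t"])@d["R"]
def onplane(d,u,v,h):
    r=d["R"].T@np.array([(u-d["cx"])/d["f"],(v-d["cy"])/d["f"],1]); c=-d["R"].T@d["t"]
    return c+r*(h-c[2])/r[2]
E
python3 - <<'E'
from h import *
print(state())
for n in("top","scene"):
    d=cap(n); cv2.imwrite(f"pics/{n}.png",d["frame"][:,:,::-1]); np.savez(f"{n}.npz",**d); print(n,-d["R"].T@d["t"],d["f"])
E
```

```text
pics
{'time': 0.0, 'qpos': array([59.44384274, 33.92610634,  2.76593534, 92.23751047, -1.90896646,
       54.01303895, -1.93233961]), 'qd': array([-0.00905796, -0.02651896, -0.10312236,  0.0182156 ,  0.01408019,
        0.01742947, -0.06055943]), 'tau': array([ 4.82267260e-04, -5.48676932e+01,  1.54671360e+00, -1.98116863e+01,
        9.38162411e-03,  8.66372196e-03,  5.08644177e-06]), 'tool_pos': array([ 0.3083635 , -0.65526934,  0.24912827]), 'ee_rot': array([-177.4806247 ,   89.86943351,  117.72207877]), 'force': array([-0.11345523, -0.0437852 , -0.2858699 ]), 'moment': array([ 0.04873837,  0.01030775, -0.01631512]), 'opening': 0.9992853726178068}
top [ 0.48033834 -0.07594332  0.96750164] 351.6861529024455
scene [1.41828455 0.47904358 0.66316177] 423.3908582899879
```

View pics/top.png

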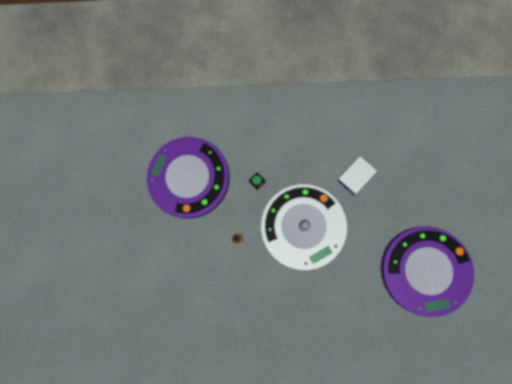

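View pics/scene.png

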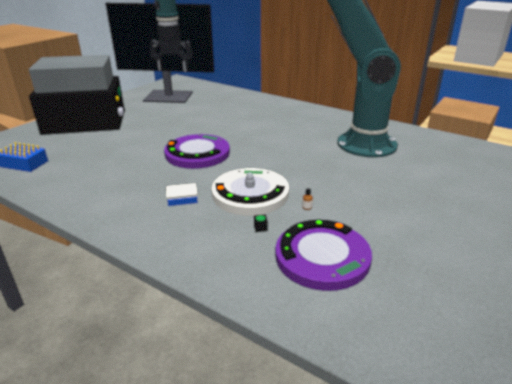

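The top view shows three discs: white at (304,227), and purple lookalikes at (188,177) and (428,271). The white one matches: green dots start at (270,229), orange is at (324,199), and the objective is at (304,225). The bottle is at (237,239), the cube at (257,181) and the slide box at (357,175).

```bash
python3 - <<'E'
from h import *
from scipy.optimize import least_squares
d=cap("top"); W=world(d); im=d["frame"]; hsv=cv2.cvtColor(im,cv2.COLOR_RGB2HSV)
print(onplane(d,304,227,.03))
m=((hsv[...,1]>130)&(hsv[...,2]>110)).astype(np.uint8); m[:, :262]=0;m[:,345:]=0;m[:180]=0;m[240:]=0
n,l,s,c=cv2.connectedComponentsWithStats(m)
for i in range(1,n):
    if s[i,4]>=3: print(c[i],s[i,4],im[l==i].mean(0).astype(int),onplane(d,*c[i],.042).round(4),np.median(W[l==i],0).round(4))
# white disc rim
def blob(name,mask):
    P=W[mask]; print(name,P.mean(0).round(4),P.min(0).round(3),P.max(0).round(3),len(P))
z=W[...,2]; v,u=np.indices(z.shape)
near=(np.hypot(u-304,v-227)<50)
blob("disc",near&(z>.02)&(z<.036)); blob("obj",near&(z>.055))
for nm,(a,b,r) in dict(bottle=(237,239,12),cube=(257,181,11),box=(357,175,26)).items(): blob(nm,(np.hypot(u-a,v-b)<r)&(z>.012))
strip=near&(z>.037)&(z<.05)&(im.sum(-1)<200)&(np.hypot(u-304,v-227)>20)
P=W[strip]; 
print("stripz",np.median(P[:,2]))
# disc ellipse edge fit
white=(near&(z>.015)).astype(np.uint8); cs,_=cv2.findContours(white,cv2.RETR_EXTERNAL,cv2.CHAIN_APPROX_NONE); k=max(cs,key=cv2.contourArea)[:,0]
E=np.array([onplane(d,*p,.03)[:2] for p in k])
f=least_squares(lambda p:np.hypot(*(E-p[:2]).T)-p[2],[.6,-.2,.11],loss="soft_l1",f_scale=.002); print("rim",f.x,np.abs(f.fun).mean())
cr=cv2.resize(im[130:290,200:400],None,fx=4,fy=3.75,interpolation=cv2.INTER_CUBIC); cv2.imwrite("pics/crop.png",cr[:,:,::-1])
E
```

```text
[ 0.53421607 -0.15660632  0.03      ]
[305.  191.5] 30 [ 76 167  58] [ 0.6274 -0.1618  0.042 ] [ 0.6262 -0.1616  0.0426]
[286. 196.] 21 [ 70 151  55] [ 0.6165 -0.1111  0.042 ] [ 0.6163 -0.1111  0.0418]
[323.22 197.84] 50 [175 104  45] [ 0.6092 -0.209   0.042 ] [ 0.6088 -0.2085  0.0424]
[272.93333333 210.06666667] 15 [ 70 148  55] [ 0.5798 -0.0756  0.042 ] [ 0.5799 -0.0758  0.0422]
[269.5 229. ] 8 [ 67 134  54] [ 0.5302 -0.0654  0.042 ] [ 0.5301 -0.0654  0.0421]
disc [ 0.5237 -0.1617  0.0301] [ 0.425 -0.268  0.022] [ 0.651 -0.042  0.036] 4725
obj [ 0.5213 -0.132   0.3326] [ 0.48  -0.168  0.055] [ 0.551 -0.076  0.968] 112
bottle [0.5073 0.019  0.0438] [0.493 0.006 0.017] [0.522 0.035 0.065] 114
cube [ 0.6614 -0.0346  0.0379] [ 0.48  -0.076  0.012] [ 0.686 -0.013  0.968] 177
box [ 0.6677 -0.3011  0.0429] [ 0.48  -0.355  0.013] [ 0.722 -0.076  0.968] 771
stripz 0.04182594739172145
rim [ 0.53745968 -0.15527123  0.11281581] 0.0006105658373231898
```

View pics/crop.png

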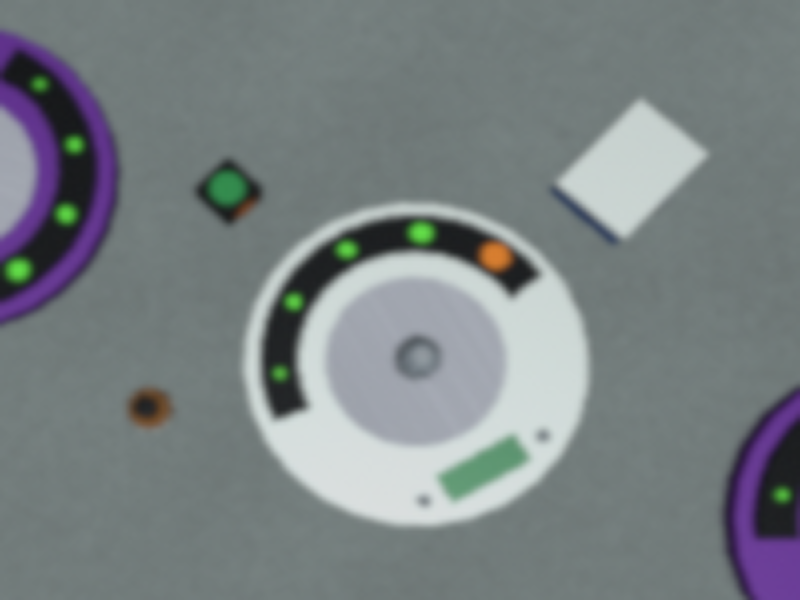

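```bash
cat >> h.py <<'E'
from scipy.spatial.transform import Rotation as Ro
def tool(): 
    s=state(); return s,Ro.from_euler("xyz",s["ee_rot"],degrees=True).as_matrix()
E
python3 - <<'E'
from h import *
from scipy.optimize import least_squares
D=np.array([[.5302,-.0654],[.5798,-.0756],[.6165,-.1111],[.6274,-.1618],[.6092,-.209]])
k=np.radians(66-33*np.arange(5))
g=lambda p,k:p[:2]+.09*np.c_[np.cos(k+p[2]),np.sin(k+p[2])]
f=least_squares(lambda p:(g(p,k)-D).ravel(),[.537,-.155,.4]);print(f.x,np.degrees(f.x[2]),(f.fun*1000).round(1))
print(g(f.x,np.radians(66-16.5*np.arange(9))).round(4))
s,R=tool();print(R.round(3));print("delta tool to dot0 @TCP z .10",(R.T@(np.r_[g(f.x,k)[0],.10]-s["tool_pos"])*1000).round(1))
E
```

```text
[ 0.53758513 -0.15490091  0.50356457] 28.85212446815335 [-0.2  0.2  0.2  0.1 -0.1 -0.4 -0.1  0.4  0.1 -0.2]
[[ 0.53   -0.0652]
 [ 0.5558 -0.0668]
 [ 0.58   -0.0755]
 [ 0.6008 -0.0909]
 [ 0.6164 -0.1115]
 [ 0.6255 -0.1356]
 [ 0.6273 -0.1614]
 [ 0.6218 -0.1866]
 [ 0.6093 -0.2092]]
[[-0.001  0.905  0.426]
 [ 0.002  0.426 -0.905]
 [-1.    -0.    -0.002]]
delta tool to dot0 @TCP z .10 [ 150.1  451.8 -439.4]
```

```bash
python3 -m jog '[{"dx":0,"dy":9,"dz":-9,"wx":0.01},{"dx":0,"dy":23,"dz":-22,"wx":0.02},{"dx":5,"dy":41,"dz":-40,"wx":0.04},{"dx":10,"dy":63,"dz":-61,"wx":0.06},{"dx":15,"dy":90,"dz":-88,"wx":0.09},{"dx":20,"dy":117,"dz":-114,"wx":0.11},{"dx":25,"dy":145,"dz":-141,"wx":0.14},{"dx":30,"dy":172,"dz":-167,"wx":0.17},{"dx":35,"dy":199,"dz":-193,"wx":0.19},{"dx":40,"dy":226,"dz":-220,"wx":0.22},{"dx":45,"dy":253,"dz":-246,"wx":0.25},{"dx":50,"dy":280,"dz":-272,"wx":0.27},{"dx":60,"dy":307,"dz":-299,"wx":0.3},{"dx":65,"dy":334,"dz":-325,"wx":0.33},{"dx":70,"dy":361,"dz":-352,"wx":0.35},{"dx":80,"dy":389,"dz":-378,"wx":0.38},{"dx":90,"dy":411,"dz":-400,"wx":0.4},{"dx":95,"dy":429,"dz":-417,"wx":0.42},{"dx":100,"dy":443,"dz":-431,"wx":0.43},{"dx":100,"dy":452,"dz":-439,"wx":0.44}]' -1 20
python3 -m jog '[{"dx":0},{"dx":0},{"dx":0},{"dx":0}]'
python3 - <<'E'
from h import *
s,R=tool();print(s["time"],s["force"],s["opening"],R.round(3));print(s["tool_pos"],"to dot0 TCP z .071",(R.T@(np.r_[.530,-.0652,.071]-s["tool_pos"])*1000).round(1))
d=cap("wrist");cv2.imwrite("pics/w1.png",d["frame"][:,:,::-1])
E
```

```text
0.15 [ 1.62451408 -0.15303295 -0.25738263] 1.0002870468307565 [[-0.001  0.905  0.426]
 [ 0.002  0.426 -0.905]
 [-1.    -0.    -0.002]]
[ 0.30843327 -0.65544235  0.24937139] to dot0 TCP z .071 [ 179.1  451.8 -439.4]invalid input at $[0]: expected keys dx, dy, dz, wx, wy, wz
invalid input at $[0]: expected keys dx, dy, dz, wx, wy, wz
```

View pics/w1.png

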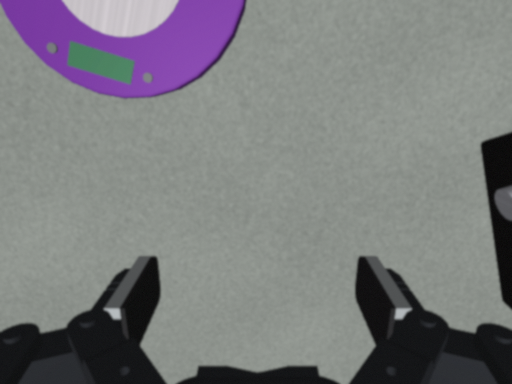

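The call was refused because every row needs all six keys, so the arm hasn't moved. The wrist view shows the open fingers and the right-hand purple disc. I'll resend with full rows.

```bash
python3 -m jog '[{"dx":0,"dy":9,"dz":-9,"wx":0.01,"wy":0,"wz":0},{"dx":0,"dy":23,"dz":-22,"wx":0.02,"wy":0,"wz":0},{"dx":5,"dy":41,"dz":-40,"wx":0.04,"wy":0,"wz":0},{"dx":10,"dy":63,"dz":-61,"wx":0.06,"wy":0,"wz":0},{"dx":15,"dy":90,"dz":-88,"wx":0.09,"wy":0,"wz":0},{"dx":20,"dy":117,"dz":-114,"wx":0.11,"wy":0,"wz":0},{"dx":25,"dy":145,"dz":-141,"wx":0.14,"wy":0,"wz":0},{"dx":30,"dy":172,"dz":-167,"wx":0.17,"wy":0,"wz":0},{"dx":35,"dy":199,"dz":-193,"wx":0.19,"wy":0,"wz":0},{"dx":40,"dy":226,"dz":-220,"wx":0.22,"wy":0,"wz":0},{"dx":45,"dy":253,"dz":-246,"wx":0.25,"wy":0,"wz":0},{"dx":50,"dy":280,"dz":-272,"wx":0.27,"wy":0,"wz":0},{"dx":60,"dy":307,"dz":-299,"wx":0.3,"wy":0,"wz":0},{"dx":65,"dy":334,"dz":-325,"wx":0.33,"wy":0,"wz":0},{"dx":70,"dy":361,"dz":-352,"wx":0.35,"wy":0,"wz":0},{"dx":80,"dy":389,"dz":-378,"wx":0.38,"wy":0,"wz":0},{"dx":90,"dy":411,"dz":-400,"wx":0.4,"wy":0,"wz":0},{"dx":95,"dy":429,"dz":-417,"wx":0.42,"wy":0,"wz":0},{"dx":100,"dy":443,"dz":-431,"wx":0.43,"wy":0,"wz":0},{"dx":100,"dy":452,"dz":-439,"wx":0.44,"wy":0,"wz":0}]' -1 20
python3 -m jog '[{"dx":0,"dy":0,"dz":0,"wx":0,"wy":0,"wz":0},{"dx":0,"dy":0,"dz":0,"wx":0,"wy":0,"wz":0},{"dx":0,"dy":0,"dz":0,"wx":0,"wy":0,"wz":0},{"dx":0,"dy":0,"dz":0,"wx":0,"wy":0,"wz":0}]'
python3 - <<'E'
from h import *
d=cap("wrist");cv2.imwrite("pics/w2.png",d["frame"][:,:,::-1])
s,R=tool();print(s["time"],s["force"],s["opening"],R.round(3));print(s["tool_pos"],"to dot0 TCP z .071",(R.T@(np.r_[.530,-.0652,.071]-s["tool_pos"])*1000).round(1))
# where do the dots lie per wrist cam
im=d["frame"];hsv=cv2.cvtColor(im,cv2.COLOR_RGB2HSV);m=((hsv[...,1]>130)&(hsv[...,2]>100)).astype(np.uint8)
n,l,st,c=cv2.connectedComponentsWithStats(m)
for i in range(1,n):
    if st[i,4]>=30: print(c[i].round(),st[i,4],im[l==i].mean(0).astype(int),onplane(d,*c[i],.042).round(4))
E
```

```text
time: 1.87
tool_pos: [0.5305, -0.0619, 0.1494]
ee_rot: [-138.8, 89.9, 131.4]
force: [-0.1, -0.1, -0.2]
opening: -0.003
time: 2.2
tool_pos: [0.53, -0.0678, 0.1506]
ee_rot: [-13.5, 90.0, -103.6]
force: [0.0, -0.6, -0.1]
opening: -0.0
2.25 [-1.07982468  0.47825407  1.10572028] 0.0011712689668889424 [[-0.     1.    -0.003]
 [-0.001 -0.003 -1.   ]
 [-1.    -0.     0.001]]
[ 0.53012647 -0.06785867  0.15054092] to dot0 TCP z .071 [79.5 -0.1 -2.7]
[1. 6.] 30 [ 99  48 132] [0.6526 0.0885 0.042 ]
[45. 67.] 2957 [113  55 150] [0.6175 0.0685 0.042 ]
[200.   4.] 252 [ 53 152  80] [ 0.6533 -0.0331  0.042 ]
[222.  15.] 200 [120  62  19] [ 0.6474 -0.0462  0.042 ]
[22. 18.] 339 [ 85 209  47] [0.6455 0.0769 0.042 ]
[405.  51.] 492 [ 90 215  51] [ 0.6262 -0.1618  0.042 ]
[325.  70.] 307 [ 96 212  57] [ 0.6151 -0.1115  0.042 ]
[475.  81.] 814 [223 120  28] [ 0.6081 -0.2099  0.042 ]
[268. 127.] 185 [103 206  65] [ 0.5785 -0.0752  0.042 ]
[253. 198.] 103 [ 97 194  63] [ 0.5281 -0.0648  0.042 ]
[141. 219.] 634 [127  82  42] [0.5118 0.0179 0.042 ]
```

View pics/w2.png

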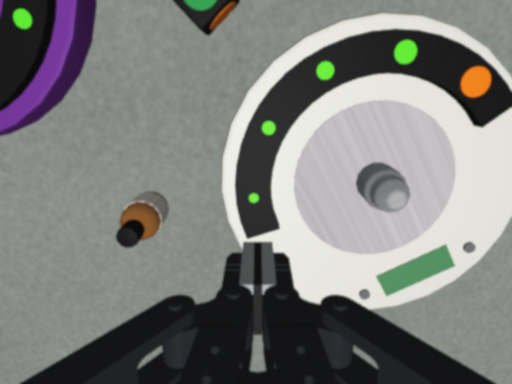

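The wrist view shows the closed fingertips at (258,245), just above the picture of the strip's dim end, and dot0 at (253,198). Both cameras place the dots within 2 mm of each other. Next I descend to about 8 mm above dot0.

```bash
python3 -m jog '[{"dx":10,"dy":0,"dz":-1,"wx":0,"wy":0,"wz":0},{"dx":22,"dy":0,"dz":-2,"wx":0,"wy":0,"wz":0},{"dx":36,"dy":0,"dz":-2,"wx":0,"wy":0,"wz":0},{"dx":50,"dy":0,"dz":-2,"wx":0,"wy":0,"wz":0},{"dx":62,"dy":0,"dz":-2,"wx":0,"wy":0,"wz":0},{"dx":71,"dy":0,"dz":-2,"wx":0,"wy":0,"wz":0},{"dx":77,"dy":0,"dz":-2,"wx":0,"wy":0,"wz":0},{"dx":80,"dy":0,"dz":-2,"wx":0,"wy":0,"wz":0},{"dx":80,"dy":0,"dz":-2,"wx":0,"wy":0,"wz":0},{"dx":80,"dy":0,"dz":-2,"wx":0,"wy":0,"wz":0},{"dx":80,"dy":0,"dz":-2,"wx":0,"wy":0,"wz":0},{"dx":80,"dy":0,"dz":-2,"wx":0,"wy":0,"wz":0}]'
python3 - <<'E'
from h import *
F=[];T=[]
for i in range(8):
    d=cap("wrist" if i else "scene"); s=state();F.append(s["force"]);T.append(s["tool_pos"])
print(s["time"],np.mean(F,0),np.std(F,0),np.mean(T,0),np.std(T,0))
E
```

```text
time: 3.25
tool_pos: [0.5312, -0.0644, 0.0709]
ee_rot: [85.4, 89.9, -4.6]
force: [-0.4, 0.4, -0.2]
opening: -0.001
3.65 [-0.10845691 -0.11230475  0.08589985] [0.36605925 0.42751634 0.40799342] [ 0.53092576 -0.06431191  0.07060002] [1.23062735e-04 1.93981525e-05 1.60963610e-04]
```

```bash
python3 -m jog '[{"dx":3,"dy":-1.5,"dz":0.7,"wx":0,"wy":0,"wz":0},{"dx":6,"dy":-1.5,"dz":0.7,"wx":0,"wy":0,"wz":0},{"dx":8,"dy":-1.5,"dz":0.7,"wx":0,"wy":0,"wz":0},{"dx":9,"dy":-1.5,"dz":0.7,"wx":0,"wy":0,"wz":0},{"dx":10,"dy":-1.5,"dz":0.7,"wx":0,"wy":0,"wz":0},{"dx":11,"dy":-1.5,"dz":0.7,"wx":0,"wy":0,"wz":0},{"dx":12,"dy":-1.5,"dz":0.7,"wx":0,"wy":0,"wz":0},{"dx":12.5,"dy":-1.5,"dz":0.7,"wx":0,"wy":0,"wz":0},{"dx":12.5,"dy":-1.5,"dz":0.7,"wx":0,"wy":0,"wz":0},{"dx":12.5,"dy":-1.5,"dz":0.7,"wx":0,"wy":0,"wz":0}]'
cat > chk.py <<'E'
from h import *
F=[];T=[]
for i in range(6):
    d=cap("wrist"); s=state();F.append(s["force"]);T.append(s["tool_pos"])
p=np.mean(T,0)
print(s["time"],"F",np.mean(F,0).round(2),"tip z",(p[2]-.019).round(4),p.round(4))
C=np.array([.5371,-.1552]);r=p[:2]-C;print("radius",np.hypot(*r),"angle",66+28.85-np.degrees(np.arctan2(r[1],r[0])))
a=np.radians(28.85+66-np.arange(0,133,5.5));G=C+.09*np.c_[np.cos(a),np.sin(a)]
D=(G-p[:2])*1000;print(np.c_[D[:,0],-D[:,1]].round(1).tolist())
E
python3 chk.py
```

```text
time: 4.48
tool_pos: [0.5289, -0.065, 0.0578]
ee_rot: [-94.4, 90.0, 175.6]
force: [-1.8, -0.6, 2.8]
opening: -0.001
4.7833 F [-1.58 -0.06  2.91] tip z 0.0388 [ 0.5289 -0.0651  0.0578]
radius 0.09052106476091659 angle -0.3601700079351957
[[0.6, 0.5], [9.2, 0.2], [17.9, 0.7], [26.4, 2.0], [34.8, 4.1], [42.9, 7.1], [50.7, 10.8], [58.1, 15.2], [65.0, 20.4], [71.5, 26.1], [77.3, 32.5], [82.5, 39.4], [87.0, 46.7], [90.8, 54.5], [93.9, 62.6], [96.1, 70.9], [97.6, 79.4], [98.2, 88.0], [98.0, 96.7], [96.9, 105.2], [95.1, 113.7], [92.4, 121.9], [89.0, 129.8], [84.8, 137.4], [80.0, 144.5]]
```

Contact: 2.9 N, pressed about 3 mm, on dot0. Now I stroke slowly in three stretches.

```bash
python3 -m jog '[{"dx":0,"dy":2,"dz":0.3,"wx":0,"wy":0,"wz":0},{"dx":0,"dy":5,"dz":0.2,"wx":0,"wy":0,"wz":0},{"dx":0,"dy":9.2,"dz":0.2,"wx":0,"wy":0,"wz":0},{"dx":0,"dy":13.5,"dz":0.4,"wx":0,"wy":0,"wz":0},{"dx":0,"dy":17.9,"dz":0.7,"wx":0,"wy":0,"wz":0},{"dx":0,"dy":22.2,"dz":1.3,"wx":0,"wy":0,"wz":0},{"dx":0,"dy":26.4,"dz":2,"wx":0,"wy":0,"wz":0},{"dx":0,"dy":30.6,"dz":3,"wx":0,"wy":0,"wz":0},{"dx":0,"dy":34.8,"dz":4.1,"wx":0,"wy":0,"wz":0},{"dx":0,"dy":38.9,"dz":5.5,"wx":0,"wy":0,"wz":0},{"dx":0,"dy":42.9,"dz":7.1,"wx":0,"wy":0,"wz":0},{"dx":0,"dy":46.8,"dz":8.8,"wx":0,"wy":0,"wz":0},{"dx":0,"dy":50.7,"dz":10.8,"wx":0,"wy":0,"wz":0},{"dx":0,"dy":54.4,"dz":12.9,"wx":0,"wy":0,"wz":0},{"dx":0,"dy":57,"dz":14.5,"wx":0,"wy":0,"wz":0},{"dx":0,"dy":58.1,"dz":15.2,"wx":0,"wy":0,"wz":0},{"dx":0,"dy":58.1,"dz":15.2,"wx":0,"wy":0,"wz":0}]'
python3 chk.py
```

```text
time: 6.2
tool_pos: [0.5882, -0.0807, 0.0579]
ee_rot: [75.6, 89.9, -14.5]
force: [-1.4, -0.2, 2.3]
opening: 0.004
6.5 F [0.49 0.09 2.5 ] tip z 0.039 [ 0.5882 -0.0806  0.058 ]
radius 0.09041019642399532 angle 39.26867682138229
[[-58.7, -15.1], [-50.1, -15.4], [-41.5, -14.9], [-32.9, -13.6], [-24.6, -11.4], [-16.4, -8.5], [-8.6, -4.8], [-1.2, -0.3], [5.7, 4.8], [12.1, 10.6], [18.0, 16.9], [23.2, 23.8], [27.7, 31.2], [31.5, 38.9], [34.6, 47.0], [36.8, 55.3], [38.3, 63.8], [38.9, 72.5], [38.7, 81.1], [37.6, 89.7], [35.8, 98.1], [33.1, 106.3], [29.7, 114.2], [25.5, 121.8], [20.6, 128.9]]
```

```bash
python3 -m jog '[{"dx":0,"dy":1.5,"dz":1.3,"wx":0,"wy":0,"wz":0},{"dx":0,"dy":3.2,"dz":2.8,"wx":0,"wy":0,"wz":0},{"dx":0,"dy":5.7,"dz":4.8,"wx":0,"wy":0,"wz":0},{"dx":0,"dy":9,"dz":7.6,"wx":0,"wy":0,"wz":0},{"dx":0,"dy":12.1,"dz":10.6,"wx":0,"wy":0,"wz":0},{"dx":0,"dy":15.1,"dz":13.7,"wx":0,"wy":0,"wz":0},{"dx":0,"dy":18,"dz":16.9,"wx":0,"wy":0,"wz":0},{"dx":0,"dy":20.7,"dz":20.3,"wx":0,"wy":0,"wz":0},{"dx":0,"dy":23.2,"dz":23.8,"wx":0,"wy":0,"wz":0},{"dx":0,"dy":25.5,"dz":27.4,"wx":0,"wy":0,"wz":0},{"dx":0,"dy":27.7,"dz":31.2,"wx":0,"wy":0,"wz":0},{"dx":0,"dy":29.7,"dz":35,"wx":0,"wy":0,"wz":0},{"dx":0,"dy":31.5,"dz":38.9,"wx":0,"wy":0,"wz":0},{"dx":0,"dy":33.2,"dz":42.9,"wx":0,"wy":0,"wz":0},{"dx":0,"dy":34.3,"dz":46,"wx":0,"wy":0,"wz":0},{"dx":0,"dy":34.6,"dz":47,"wx":0,"wy":0,"wz":0},{"dx":0,"dy":34.6,"dz":47,"wx":0,"wy":0,"wz":0}]'
python3 chk.py
```

```text
time: 7.92
tool_pos: [0.6224, -0.1283, 0.0579]
ee_rot: [51.7, 89.9, -38.4]
force: [0.9, -0.5, 3.1]
opening: -0.003
8.2167 F [ 0.27 -0.45  2.06] tip z 0.039 [ 0.6224 -0.1282  0.058 ]
radius 0.08949400264178732 angle 77.2911709206123
[[-92.9, -62.7], [-84.3, -63.0], [-75.7, -62.5], [-67.2, -61.1], [-58.8, -59.0], [-50.7, -56.1], [-42.9, -52.4], [-35.5, -47.9], [-28.5, -42.8], [-22.1, -37.0], [-16.2, -30.7], [-11.0, -23.8], [-6.5, -16.4], [-2.7, -8.7], [0.3, -0.6], [2.6, 7.7], [4.0, 16.3], [4.7, 24.9], [4.4, 33.5], [3.4, 42.1], [1.5, 50.5], [-1.1, 58.7], [-4.5, 66.7], [-8.7, 74.2], [-13.6, 81.4]]
```

```bash
python3 -m jog '[{"dx":0,"dy":0.8,"dz":1.5,"wx":0,"wy":0,"wz":0},{"dx":0,"dy":1.6,"dz":4,"wx":0,"wy":0,"wz":0},{"dx":0,"dy":2.6,"dz":7.7,"wx":0,"wy":0,"wz":0},{"dx":0,"dy":3.4,"dz":12,"wx":0,"wy":0,"wz":0},{"dx":0,"dy":4,"dz":16.3,"wx":0,"wy":0,"wz":0},{"dx":0,"dy":4.5,"dz":20.6,"wx":0,"wy":0,"wz":0},{"dx":0,"dy":4.7,"dz":24.9,"wx":0,"wy":0,"wz":0},{"dx":0,"dy":4.7,"dz":29.2,"wx":0,"wy":0,"wz":0},{"dx":0,"dy":4.4,"dz":33.5,"wx":0,"wy":0,"wz":0},{"dx":0,"dy":4,"dz":37.8,"wx":0,"wy":0,"wz":0},{"dx":0,"dy":3.4,"dz":42.1,"wx":0,"wy":0,"wz":0},{"dx":0,"dy":2.6,"dz":46.3,"wx":0,"wy":0,"wz":0},{"dx":0,"dy":1.9,"dz":49.3,"wx":0,"wy":0,"wz":0},{"dx":0,"dy":1.5,"dz":50.5,"wx":0,"wy":0,"wz":0},{"dx":0,"dy":1.5,"dz":50.5,"wx":0,"wy":0,"wz":0}]'
python3 chk.py; python3 - <<'E'
from h import *
d=cap("top");im=d["frame"];cv2.imwrite("pics/t2.png",cv2.resize(im[150:290,200:400],None,fx=4,fy=4)[:,:,::-1])
hsv=cv2.cvtColor(im,cv2.COLOR_RGB2HSV);m=((hsv[...,1]>130)&(hsv[...,2]>110)).astype(np.uint8); m[:, :262]=0;m[:,345:]=0;m[:180]=0;m[240:]=0
n,l,s,c=cv2.connectedComponentsWithStats(m)
for i in range(1,n):
    if s[i,4]>=5: print(c[i].round(1),s[i,4],onplane(d,*c[i],.042).round(4))
E
```

```text
time: 9.47
tool_pos: [0.6234, -0.1788, 0.0579]
ee_rot: [22.9, 89.9, -67.1]
force: [-0.0, 1.4, 3.0]
opening: -0.001
9.7667 F [ 0.17 -0.56  2.59] tip z 0.0389 [ 0.6234 -0.1787  0.0579]
radius 0.08942481592732641 angle 110.11539872936677
[[-93.9, -113.2], [-85.2, -113.5], [-76.6, -113.0], [-68.1, -111.7], [-59.7, -109.5], [-51.6, -106.6], [-43.8, -102.9], [-36.4, -98.5], [-29.4, -93.3], [-23.0, -87.6], [-17.2, -81.2], [-12.0, -74.3], [-7.4, -67.0], [-3.6, -59.2], [-0.6, -51.1], [1.6, -42.8], [3.1, -34.3], [3.7, -25.7], [3.5, -17.0], [2.5, -8.5], [0.6, -0.0], [-2.1, 8.2], [-5.5, 16.1], [-9.7, 23.7], [-14.5, 30.8]]
[286.2 196.3] 26 [ 0.6157 -0.1117  0.042 ]
[273. 210.] 21 [ 0.58   -0.0758  0.042 ]
[269.5 229.3] 14 [ 0.5295 -0.0653  0.042 ]
```

View pics/t2.png

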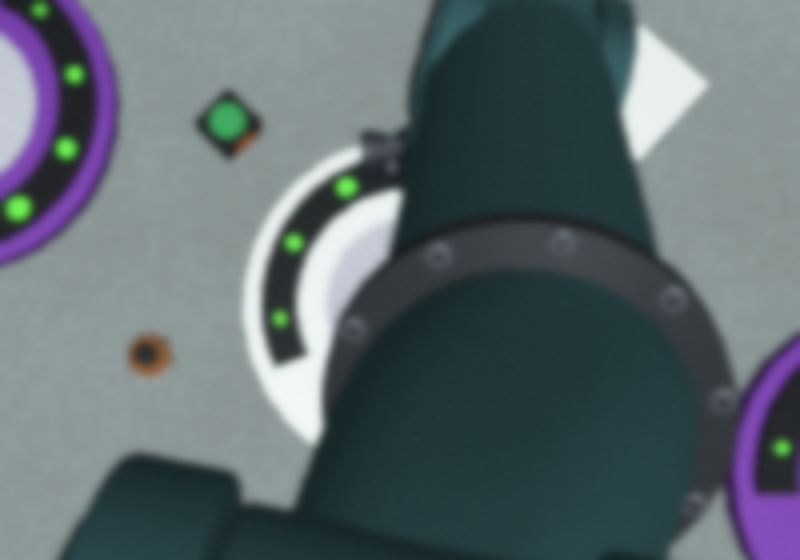

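The top view shows the three visible dots in place to within 1 mm; bottle, cube and box haven't moved. Last stretch to the orange dot.

```bash
python3 -m jog '[{"dx":0,"dy":-0.4,"dz":1.5,"wx":0,"wy":0,"wz":0},{"dx":0,"dy":-1,"dz":4,"wx":0,"wy":0,"wz":0},{"dx":0,"dy":-2.1,"dz":8.2,"wx":0,"wy":0,"wz":0},{"dx":0,"dy":-3.7,"dz":12.2,"wx":0,"wy":0,"wz":0},{"dx":0,"dy":-5.5,"dz":16.1,"wx":0,"wy":0,"wz":0},{"dx":0,"dy":-7.5,"dz":20,"wx":0,"wy":0,"wz":0},{"dx":0,"dy":-9.7,"dz":23.7,"wx":0,"wy":0,"wz":0},{"dx":0,"dy":-12,"dz":27.2,"wx":0,"wy":0,"wz":0},{"dx":0,"dy":-13.7,"dz":29.6,"wx":0,"wy":0,"wz":0},{"dx":0,"dy":-14.5,"dz":30.8,"wx":0,"wy":0,"wz":0},{"dx":0,"dy":-14.5,"dz":30.8,"wx":0,"wy":0,"wz":0},{"dx":0,"dy":-14.5,"dz":30.8,"wx":0,"wy":0,"wz":0},{"dx":0,"dy":-14.5,"dz":30.8,"wx":0,"wy":0,"wz":0}]'
python3 chk.py; python3 - <<'E'
from h import *
d=cap("scene");cv2.imwrite("pics/s2.png",cv2.resize(d["frame"][130:280,150:350],None,fx=4,fy=4)[:,:,::-1])
cv2.imwrite("pics/w3.png",cap("wrist")["frame"][:,:,::-1])
E
```

```text
time: 10.9
tool_pos: [0.6085, -0.2095, 0.0578]
ee_rot: [-30.4, 89.9, -120.4]
force: [0.2, -0.4, 2.0]
opening: 0.004
11.2 F [-0.58 -1.67  2.9 ] tip z 0.0388 [ 0.6085 -0.2094  0.0578]
radius 0.08965679305898668 angle 132.06862338420365
[[-79.0, -143.9], [-70.4, -144.2], [-61.8, -143.7], [-53.2, -142.4], [-44.9, -140.2], [-36.7, -137.3], [-28.9, -133.6], [-21.5, -129.1], [-14.6, -124.0], [-8.1, -118.3], [-2.3, -111.9], [2.9, -105.0], [7.4, -97.7], [11.2, -89.9], [14.3, -81.8], [16.5, -73.5], [18.0, -65.0], [18.6, -56.4], [18.4, -47.7], [17.3, -39.1], [15.5, -30.7], [12.8, -22.5], [9.4, -14.6], [5.2, -7.0], [0.3, 0.1]]
```

View pics/s2.png

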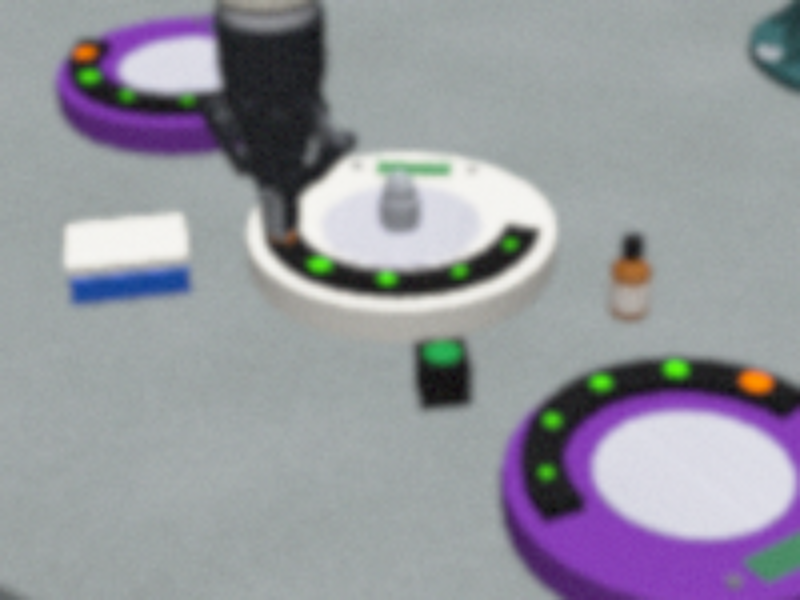

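View pics/w3.png

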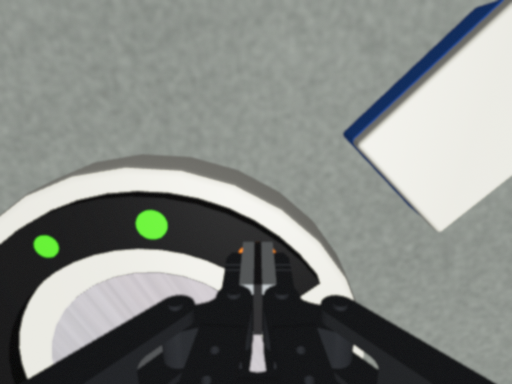

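The scene crop shows the fingertips on the orange dot at (285,240), with the objective, bottle, cube and box still standing. In the wrist view the orange shows on both sides of the tips at (258,248), so they're centred on the dot. The force is 2.9 N, so I'm handing in.

```bash
python3 -c "from cell import job; print(job.sign_off())"
```

```text
the job is handed in; nothing more can be done
None
```

I pressed the white controller's strip at its smallest dot with closed fingertips and stroked the whole arc to the big orange dot. I handed in while still holding the light touch there.

- **Touch:** at each of the five stops the strip was about 3 mm down, with 2.1–2.9 N of downward force. The fingertips stayed within 0.6 mm of the centre line there. I did not read force or depth while the arm was moving between stops.
- **Final hold:** the fingertips were about 1 mm from the centre of the orange dot, pressing with 2.9 N.
- **Controller:** the three dots visible partway through the stroke had not shifted by more than 1 mm. I did not measure its position again at the end.
- **Bystanders:** the last pictures show the objective, bottle, slide box and filter cube still standing where they were. I did not measure them again.
- **Time:** about 11.3 s of the 48 s allowed.

Two readings were less clean:
- **Refused command:** my first move was rejected because its rows were missing keys, so nothing moved then.
- **Camera disagreement:** the top and wrist cameras placed the dots up to 2 mm apart, so I aimed between them. Sideways force averaged up to 1.8 N, at the final hold.

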